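# Press a glaze sample flush onto the tilted sample board

## Robot

A 6-joint arm with a two-finger parallel gripper is mounted at the origin on the work surface. World frame = base frame: x ahead of the robot, y to its left, z up, the work surface at z = 0. Lengths are in m, angles in degrees, forces in N, time in s.
With the tool pointing down it reaches from about 0.325 to 0.925 m from the base axis. Payload 3.1 kg.
Tool frame: the origin (TCP) lies at the very end of the fingers, on their centre line; the grasp point (between the pads) lies 19 mm behind it (arm.tcp_to_grasp is the distance from the TCP to the grasp point, in m); z points along the fingers, y is the line along which they close (so a half turn about z gives the same grasp; the last joint's range is limited). The gripper opens to 85 mm and grips with 20 to 120 N. Pads are 22 mm wide; open, the fingers measure 114 mm over their backs; the gripper's body (76 mm by 85 mm) begins 54 mm behind the grasp point. The pads swing forward as they close: fully open they stand 13 mm farther back than shut.
Start: joints at [-82.632, 12.427, 92.441, -0, 75.132, -6.429], TCP at [0.149, -0.607, 0.231] pointing down, gripper open.
Joint ranges: [-157.48, 157.48], [-44.54, 120.13], [17.64, 146.25], [-64.5, 244.5], [7.68, 150.69], [-147.95, 147.95]. Speed limits (degrees/s): [159.86, 159.86, 180, 180, 180, 180].

## Interface

Orientations are given as a 3x3 rotation matrix whose columns are the frame's x, y, z axes.
In Python, from bench import arm gives the robot as it stands. The module is installed in compiled form; this text tells all that it offers.
- The arm moves only by the shell command python3 -m crank 'ROWS' [OPENING] [FORCE]. ROWS is JSON, a list of rows, each a list of 2 entries, a list of its own where there are three numbers: the shift along the tool's x, y, z in m, then the turn about the tool's z in degrees. A call has 1 to 20 rows; each row is the pose to reach, as a shift and turn from the pose commanded when the call began, along the tool's axes at that moment; what a row does not reach only later rows make up. A row lasts 1/8 s, in which the tool goes at most 62.5 mm and 10.7 degrees, less where a joint would pass 70% of its speed; a pose out of reach is approached as far as the arm can. A call with a gripper value outside its range is refused whole. OPENING is the closure, from 0 (fully open) to 1 (shut), set as the call begins (- or left out, the last holds). The fingers move at their own pace and stop on an object; FORCE is the grip in N (left out, the last holds). Time passes only in rows, so rows that repeat a pose let the fingers close. It gives the time, the measured TCP pose, the force, the opening and the grip force at its end, in the units of the state.
- arm.sense(): the state, without advancing time (a new reading comes with each control period).
- arm.capture(name): name is "scene" or "top" or "wrist"; returns a dict with "color" (400x640x3 uint8, blue, green, red), "K" (3x3 intrinsics, pixels), "world_from_camera" (4x4, takes a point from camera to world coordinates). Camera axes: x right, y down, z forward; pixel columns grow to the right and rows downward; lengths in m; the calibration is good to about 2 mm. A picture is of the moment at which its call begins. There is no depth.
- arm.finish_job(): hands the job in; it is judged then, once.
The state is a dict: "time": time; "q": joint angles; "qd": joint speeds; "tau": joint torques, N m; "tool_pos": TCP position; "ee_rot": TCP orientation; "contact_force": force on the tool from outside, world axes, zero at the start; "ft_torque": the same for the moment, N m; "grip_width": opening from 0.0 (shut) to 1.0 (fully open); "gripper_force": force on a finger pad.
Only numpy, scipy, OpenCV 4.12 (cv2) and the standard library are available. Lean on these libraries where they do the work, as an engineer would, in place of code of your own. Each camera call takes 0.05 s, during which the arm holds its last target. There are 200 camera calls.

## Task

Pick up the loose celadon-green glaze sample from the blue mat and bring it to the bare yellow adhesive pad in the middle of the tilted sample board, glazed face outward and long side running up the slope so that it covers the pad squarely. The board's tilt differs every time: tip the sample to the same slope, feel its back settle flat on the pad, and finish still gripping it there, pressing it flush with a light, steady push while the adhesive takes. Do not shove the board out of its position or tilt, and leave the other samples, the crockery and the tools where they are.

Things in the scene. Friction and masses are not known exactly. Their poses are not given: they have to be found in the camera images.
- celadon_mid (a point): Centre of the loose celadon-green glaze sample: ceramic tile 75 mm long (its x axis), 50 mm wide (y), 10 mm thick (z), about 90 g, buff body, one green glazed face (+z, up at the start). Lies flat on the blue mat, one of three samples side by side in any order. At least 25 mm is free beside its long edges: grip it across its 50 mm width, fingertips just clear of the mat.
- board: Tilted board: white panel, 150 mm up the slope (x), 262 mm wide (y), +z its outward normal, face at z = 0; origin mid-width on the hinge at its low edge, 30 mm above table. Faces -x within 0.25 rad; clamped at a slope of 0.30 to 0.62 rad, stiff to 25 N. Lip 8 mm high at x 1 to 7 mm. Mounted red and brown samples 12 mm proud at y +-98 mm; quadrants, knobs at |y| 125 to 165 mm, up to 125 mm high.
- bay (a point): Centre of the outer surface of the yellow adhesive pad where the sample belongs, mid-board, 82 mm up the slope from the hinge; axes as the board's. The firm pad is 75 x 50 mm (x, y), 2 mm proud of the white face, 48 mm free at each side. A sample flush on it has its centre 5 mm out along +z. A sample held by its edges pivots a little in the fingers and settles flat under a light push.
- mat: The blue sample mat, 130 x 300 x 4 mm, fixed to the table; origin at the centre of its underside, y along its long side. The three samples lie on its top, 4 mm above the table, their centres about 100 mm apart.
- cobalt_mid (a point): Centre of the loose cobalt-blue sample, same size, lying on the mat; stays there.
- ivory_mid (a point): Centre of the loose ivory sample, same size, lying on the mat; stays there.
- teacup: White porcelain mug, 80 mm across, 62 mm high, with a handle; origin under its centre. Stays.
- rice_bowl: White rice bowl, 112 mm across, 55 mm high; origin under its centre. Stays.
- square_dish: White square dish, 126 mm wide, 27 mm high; origin under its centre. Stays.
- tape_roll: Roll of yellow foam tape lying flat, 96 mm across, 19 mm high; origin under its centre. Stays.
- knife: Teal utility knife, blade in, 165 x 24 x 17 mm, lying flat; origin under its centre. Stays.
- tape_measure: Yellow tape measure, 70 x 36 x 61 mm; origin under its centre. Stays.
There are look-alikes about, which are no part of the job. Leave any black or orange look-alike of the part that bears celadon_mid alone.

How it is judged (in metres and radians):
On the way:
1. the celadon sample is gripped and lifted clear of the mat (height (world z) of celadon_mid above 0.04 m and contact force between the fingers and celadon above 1 N), for 0.2 s.
At the end, for the whole second after the job is handed in: For the last second: still gripped, glazed face outward, centred on the pad within 7 mm, long side within 0.10 rad of the slope, faces parallel within 0.04 rad and touching (centre 3 to 7.5 mm off the pad), pressed on with 2 to 25 N, at rest, pad moved under 5 mm (x of celadon_mid in the frame of bay between -0.007 and 0.007 m and y of celadon_mid in the frame of bay between -0.007 and 0.007 m and z of celadon_mid in the frame of bay between 0.003 and 0.0075 m and angle between the z axis of celadon_mid and the z axis of bay, either way round below 0.04 rad and angle between the x axis of celadon_mid and the x axis of bay, either way round below 0.1 rad and angle between celadon_mid's own z axis and vertical below 1.2 rad and contact force between celadon and board between 2 and 25 N and contact force between the fingers and celadon above 2 N and linear speed of celadon below 0.01 m/s and distance of bay from where it was at the start of the episode below 0.005 m); the arm keeps its last pose, push and grip.
It fails at once if the sample is rammed on the board (over 45 N) (contact force between celadon and board above 45 N).
It fails at once if the board is shoved out of its place or tilt (pad moved over 8 mm) (distance of bay from where it was at the start of the episode above 0.008 m).
It fails at once if another sample, a piece of crockery or a tool is moved by more than 15 mm (distance of any of cobalt_mid, ivory_mid, teacup, rice_bowl, square_dish, tape_roll, knife, tape_measure from where it was at the start of the episode above 0.015 m).
It also fails if it takes over 42 s, if anything falls off the work surface, if the arm or the gripper's body presses on something with over 40 N, if the wrist force passes 120 N, or if a joint passes its speed limit or range.

## Working session

There is one attempt and no reset: what is moved stays moved. The work goes in short steps, Python scripts to look and compute and a shell command to move; the robot and the scene stay as the last step left them, time stands still between calls to the robot, and variables do not carry over. Pictures are saved under pics/ and viewed, at most 10 in all, crops included, and the job is handed in when it is done.

```bash
mkdir -p pics; python3 - <<'E'
from bench import arm
import cv2,numpy as np,pickle
s=arm.sense(); print({k:np.round(v,3).tolist() for k,v in s.items()}, arm.tcp_to_grasp)
d={n:arm.capture(n) for n in("scene","top","wrist")}
pickle.dump(d,open('d0.pkl','wb'))
for n in d: cv2.imwrite(f'pics/{n}0.png',d[n]['color']); print(n,np.round(d[n]['K'],1).tolist(),np.round(d[n]['world_from_camera'],3).tolist())
E
```

```text
{'time': 0.0, 'q': [-82.631, 12.477, 92.527, -0.001, 75.132, -6.428], 'qd': [0.018, 0.012, -0.059, -0.034, 0.05, 0.023], 'tau': [-0.001, -39.685, -30.385, -0.0, 0.01, 0.0], 'tool_pos': [0.149, -0.606, 0.23], 'ee_rot': [[0.971, 0.238, -0.0], [0.238, -0.971, 0.002], [0.0, -0.002, -1.0]], 'contact_force': [-0.196, -0.685, 0.459], 'ft_torque': [0.006, 0.003, 0.001], 'gripper_force': 0.0, 'grip_width': 1.001} 0.0187
scene [[448.6, 0.0, 318.4], [0.0, 448.6, 195.8], [0.0, 0.0, 1.0]] [[-0.772, 0.432, -0.466, 1.106], [0.636, 0.517, -0.573, 0.681], [-0.007, -0.739, -0.674, 0.922], [0.0, 0.0, 0.0, 1.0]]
top [[439.9, 0.0, 323.0], [0.0, 439.9, 204.0], [0.0, 0.0, 1.0]] [[-0.012, -0.986, 0.165, 0.34], [-1.0, 0.014, 0.01, -0.032], [-0.013, -0.165, -0.986, 1.234], [0.0, 0.0, 0.0, 1.0]]
wrist [[295.9, 0.0, 325.3], [0.0, 295.9, 196.0], [0.0, 0.0, 1.0]] [[0.238, -0.924, -0.3, 0.225], [-0.971, -0.226, -0.072, -0.588], [-0.001, 0.309, -0.951, 0.374], [0.0, 0.0, 0.0, 1.0]]
```

View pics/top0.png

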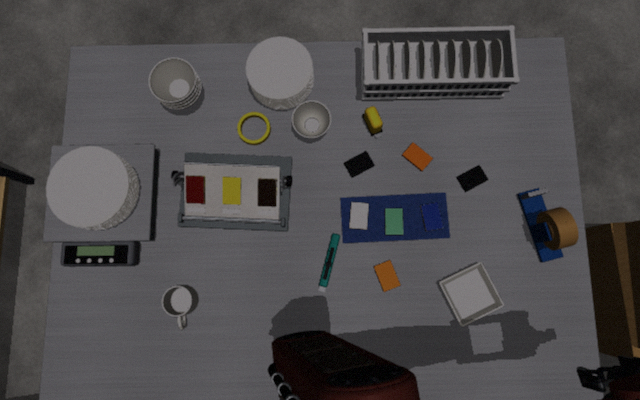

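View pics/scene0.png

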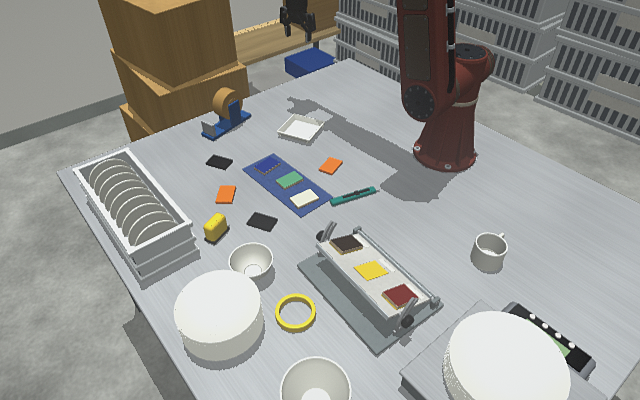

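The top view shows the loose samples on the mat: ivory (358,215), celadon (394,222) and cobalt (434,216). The look-alikes are orange at (417,156) and (387,276) and black at (359,164) and (472,178), and the dish-scale display at (95,252) is also greenish. I choose the green tile at (394,222), the middle one on the mat. The pad is the yellow rectangle at (232,191). The scene view agrees: green at (290,180), pad at (371,270).

```bash
cat > h.py <<'E'
import numpy as np,cv2,pickle
def ray(c,p):
    T=c['world_from_camera'];d=T[:3,:3]@np.linalg.inv(c['K'])@[p[0],p[1],1.];return T[:3,3],d/np.linalg.norm(d)
def onz(c,p,z):
    o,d=ray(c,p);return o+d*(z-o[2])/d[2]
def tri(obs):
    A=np.zeros((3,3));b=np.zeros(3);L=[]
    for c,p in obs:
        o,d=ray(c,p);P=np.eye(3)-np.outer(d,d);A+=P;b+=P@o;L.append((o,P))
    x=np.linalg.solve(A,b);return x,max(np.linalg.norm(P@(x-o)) for o,P in L)
def blob(c,lo,hi,near=None):
    h=cv2.cvtColor(c['color'],cv2.COLOR_BGR2HSV);m=cv2.inRange(h,np.array(lo),np.array(hi))
    cs=[k for k in cv2.findContours(m,cv2.RETR_EXTERNAL,cv2.CHAIN_APPROX_NONE)[0] if cv2.contourArea(k)>60]
    return sorted(cs,key=cv2.contourArea,reverse=True)
def quad(k):
    # sub-pixel corners: fit lines to the 4 sides of the contour
    hull=cv2.convexHull(k);e=.02
    while True:
        q=cv2.approxPolyDP(hull,e*cv2.arcLength(hull,True),True)[:,0].astype(float)
        if len(q)<=4: break
        e+=.01
    P=k[:,0].astype(float);L=[]
    for i in range(4):
        a,b=q[i],q[(i+1)%4];u=(b-a)/np.linalg.norm(b-a);s=(P-a)@u;r=(P-a)@[-u[1],u[0]];n=np.linalg.norm(b-a)
        S=P[(s>.12*n)&(s<.88*n)&(abs(r)<max(2,.06*n))]
        vx,vy,x,y=cv2.fitLine(S.astype(np.float32),cv2.DIST_HUBER,0,.01,.01)[:,0];L.append(np.cross([x,y,1],[x+vx,y+vy,1]))
    C=[np.cross(L[i-1],L[i]) for i in range(4)];C=np.array([c[:2]/c[2] for c in C])
    return C
G=((40,40,50),(85,255,255));Y=((22,120,80),(35,255,255))
E
python3 - <<'E'
from h import *
d=pickle.load(open('d0.pkl','rb'))
for n in('top','scene'):
    c=d[n]
    for nm,r in(('G',G),('Y',Y)):
        for k in blob(c,*r)[:5]:
            q=quad(k) if len(k)>=8 else k; m=q.mean(0)
            print(n,nm,cv2.contourArea(k),np.round(m,1),np.round(onz(c,m,.014 if nm=='G' else .075),3))
            if nm=='G' and cv2.contourArea(k)<900 and n=='top': print(np.round([onz(c,p,.014)[:2] for p in q],3).tolist())
t=d['top']['color'][170:290,310:480]; cv2.imwrite('pics/crop.png',cv2.resize(t,None,fx=4,fy=4,interpolation=cv2.INTER_CUBIC))
E
```

```text
top G 440.5 [393.5 221. ] [ 0.493 -0.215  0.014]
[[0.529, -0.24], [0.456, -0.237], [0.457, -0.19], [0.53, -0.193]]
top G 325.5 [ 95.1 250.5] [0.422 0.616 0.014]
[[0.434, 0.566], [0.409, 0.565], [0.41, 0.666], [0.435, 0.668]]
top Y 767.0 [253.5 127. ] [0.752 0.169 0.075]
top Y 425.5 [231.3 190.2] [0.575 0.227 0.075]
top Y 198.0 [373.8 116.8] [ 0.776 -0.163  0.075]
scene G 211.0 [289. 179.] [ 0.498 -0.212  0.014]Traceback (most recent call last):
  File "<stdin>", line 7, in <module>
  File "h.py", line 24, in quad
    a,b=q[i],q[(i+1)%4];u=(b-a)/np.linalg.norm(b-a);s=(P-a)@u;r=(P-a)@[-u[1],u[0]];n=np.linalg.norm(b-a)
             ~^^^^^^^^^
IndexError: index 3 is out of bounds for axis 0 with size 3
```

```bash
python3 -m crank '[[[0.424,-0.298,0.03],16],[[0.424,-0.298,0.03],16],[[0.424,-0.298,0.03],16],[[0.424,-0.298,0.03],16],[[0.424,-0.298,0.03],16],[[0.424,-0.298,0.03],16],[[0.424,-0.298,0.03],16],[[0.424,-0.298,0.03],16],[[0.424,-0.298,0.03],16],[[0.424,-0.298,0.03],16],[[0.424,-0.298,0.03],16],[[0.424,-0.298,0.03],16],[[0.424,-0.298,0.03],16],[[0.424,-0.298,0.03],16]]' 0 25
python3 - <<'E'
from bench import arm
from h import *
c=arm.capture('wrist');pickle.dump(c,open('w1.pkl','wb'));cv2.imwrite('pics/w1.png',c['color'])
s=arm.sense();print(s['tool_pos'],np.round(s['ee_rot'],3).tolist(),s['time'])
k=blob(c,*G)[0];q=quad(k);P=np.array([onz(c,p,.014) for p in q]);print(q.round(1).tolist(),P.round(4).tolist(),P.mean(0))
e=P-np.roll(P,1,0);print(np.linalg.norm(e,axis=1),np.degrees(np.arctan2(e[:,1],e[:,0])))
E
```

```text
time: 1.9
tool_pos: [0.4894, -0.2171, 0.2014]
ee_rot: [[0.999, -0.04, 0.0], [-0.04, -0.999, -0.0], [0.0, 0.0, -1.0]]
contact_force: [-0.3, -1.2, -0.1]
grip_width: 1.003
gripper_force: 0.0
[ 0.48951799 -0.21691145  0.20135411] [[0.999, -0.039, 0.0], [-0.039, -0.999, -0.0], [0.0, 0.0, -1.0]] 1.95
[[344.0, 136.0], [344.0, 199.0], [303.5, 199.0], [300.8, 136.0]] [[0.5287, -0.2401, 0.014], [0.4554, -0.2385, 0.014], [0.4574, -0.1908, 0.014], [0.5306, -0.1924, 0.014]] [ 0.4930254  -0.21545051  0.014     ]
[0.04768708 0.07331824 0.04778592 0.07330621] [-92.33492174 178.7885347   87.6528963   -1.28854658]
```

View pics/w1.png

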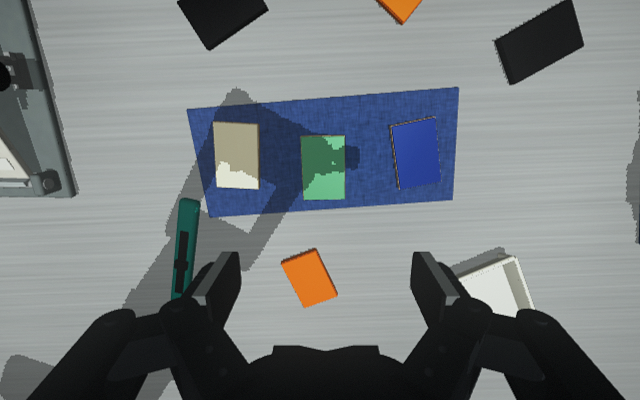

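```bash
python3 -m crank '[[[0.003,-0.002,0.04],0],[[0.003,-0.002,0.08],0],[[0.003,-0.002,0.10],0],[[0.003,-0.002,0.10],0],[[0.003,-0.002,0.10],0],[[0.003,-0.002,0.10],0]]' 0.35 25
python3 - <<'E'
from bench import arm
from h import *
c=arm.capture('wrist');pickle.dump(c,open('w2.pkl','wb'))
s=arm.sense();print(s['tool_pos'],s['grip_width'],s['time'])
cv2.imwrite('pics/w2.png',cv2.convertScaleAbs(cv2.resize(c['color'][150:350,200:450],None,fx=3,fy=3),alpha=2.0,beta=20))
T=c['world_from_camera'];R=s['ee_rot'];p=s['tool_pos']
# predicted pixels of tip corners for retraction r
for r in(0,.005,.01):
  for y in(-.0275,.0275):
    w=np.array(p)+np.array(R)@[.011,y,-r];k=c['K']@(np.linalg.inv(T)@np.append(w,1))[:3];print(r,y,(k/k[2])[:2], 'crop',(k/k[2])[:2]*3-[600,450])
E
```

```text
time: 2.7
tool_pos: [0.4941, -0.2153, 0.103]
ee_rot: [[0.999, -0.038, 0.003], [-0.038, -0.999, -0.002], [0.003, 0.002, -1.0]]
contact_force: [-0.6, -0.0, -0.4]
grip_width: 0.65
gripper_force: 0.0
[ 0.49392399 -0.21522124  0.10289896] 0.6483185015889664 2.75
0 -0.0275 [272.33544754 232.69982472] crop [217.00634262 248.09947415]
0 0.0275 [375.78097136 232.56312849] crop [527.34291408 247.68938548]
0.005 -0.0275 [270.6937394  236.83537781] crop [212.08121821 260.50613342]
0.005 0.0275 [377.36407549 236.69342892] crop [532.09222646 260.08028677]
0.01 -0.0275 [268.9463676  241.23710349] crop [206.83910279 273.71131047]
0.01 0.0275 [379.04904619 241.08949807] crop [537.14713856 273.26849421]
```

View pics/w2.png

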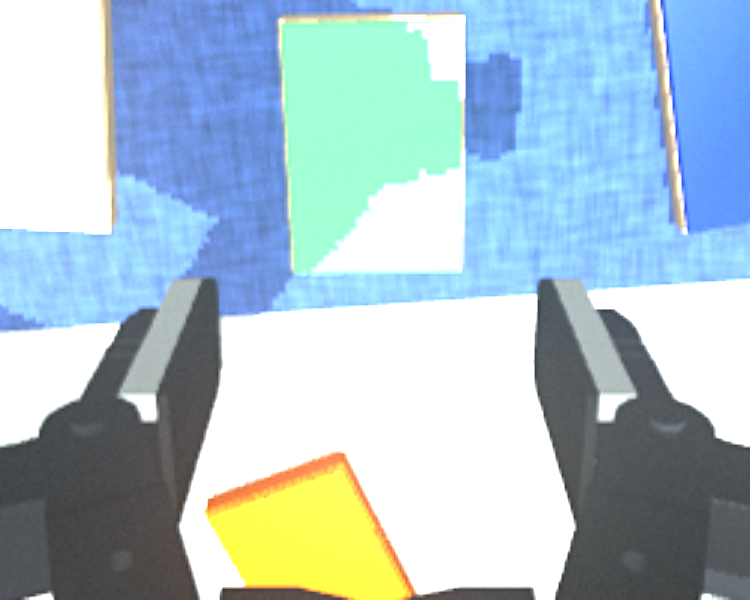

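```bash
python3 -m crank '[[[0,0,0.05],0],[[0,0,0.08],0],[[0,0,0.093],0],[[0,0,0.093],0],[[0,0,0.093],0]]'; python3 -m crank '[[[0,0,0.001],0],[[0,0,0.002],0],[[0,0,0.002],0]]';python3 -m crank '[[[0,0,0.001],0],[[0,0,0.002],0],[[0,0,0.002],0]]'
```

```text
time: 3.38
tool_pos: [0.4943, -0.2154, 0.0099]
ee_rot: [[0.999, -0.038, 0.003], [-0.038, -0.999, -0.002], [0.003, 0.001, -1.0]]
contact_force: [0.1, 0.1, 0.3]
grip_width: 0.645
gripper_force: 0.0
time: 3.75
tool_pos: [0.493, -0.2146, 0.0066]
ee_rot: [[0.999, -0.038, 0.0], [-0.038, -0.999, -0.0], [0.0, 0.0, -1.0]]
contact_force: [0.9, -0.1, 0.5]
grip_width: 0.643
gripper_force: 0.0
time: 4.12
tool_pos: [0.4927, -0.2145, 0.0041]
ee_rot: [[0.999, -0.038, -0.0], [-0.038, -0.999, 0.0], [-0.0, -0.0, -1.0]]
contact_force: [-0.1, 0.7, -0.3]
grip_width: 0.651
gripper_force: 0.0
```

```bash
python3 -m crank '[[[0,0,0.001],0],[[0,0,0.002],0],[[0,0,0.002],0]]'; python3 -m crank '[[[0,0,0.001],0],[[0,0,0.002],0],[[0,0,0.002],0]]'
```

```text
time: 4.5
tool_pos: [0.4927, -0.2145, 0.0022]
ee_rot: [[0.999, -0.038, -0.0], [-0.038, -0.999, 0.0], [-0.0, -0.0, -1.0]]
contact_force: [0.2, -0.5, 0.0]
grip_width: 0.648
gripper_force: 0.0
time: 4.88
tool_pos: [0.4928, -0.2145, 0.0002]
ee_rot: [[0.999, -0.038, -0.0], [-0.038, -0.999, 0.0], [-0.0, -0.0, -1.0]]
contact_force: [0.4, 0.2, 0.1]
grip_width: 0.648
gripper_force: 0.0
```

```bash
for i in 1 2; do :; done; python3 -m crank '[[[0,0,0.001],0],[[0,0,0.0015],0],[[0,0,0.0015],0]]' | grep -E "pos|contact"; python3 -m crank '[[[0,0,0.001],0],[[0,0,0.0015],0],[[0,0,0.0015],0]]'| grep -E "pos|contact"
```

```text
tool_pos: [0.4929, -0.2146, -0.0]
contact_force: [-3.2, 1.4, 8.3]
tool_pos: [0.4929, -0.2146, -0.0001]
contact_force: [-7.0, 4.2, 17.6]
```

```bash
python3 -m crank '[[[0,0,-0.004],0],[[0,0,-0.008],0],[[0,0,-0.008],0],[[0,0,-0.008],0]]'| grep -E "pos|contact";  python3 -m crank '[[[0,0,0],0],[[0,0,0],0],[[0,0,0],0],[[0,0,0],0],[[0,0,0],0]]' 1 25
```

```text
tool_pos: [0.4927, -0.2145, 0.005]
contact_force: [-0.4, -0.3, -0.0]
time: 6.75
tool_pos: [0.4927, -0.2145, 0.0052]
ee_rot: [[0.999, -0.038, -0.0], [-0.038, -0.999, 0.0], [-0.0, -0.0, -1.0]]
contact_force: [0.3, -1.2, -0.5]
grip_width: 0.576
gripper_force: 26.1
```

```bash
python3 - <<'E'
from h import *
d=pickle.load(open('d0.pkl','rb'))
Q={}
for n in('top','scene'):
    ks=[k for k in blob(d[n],*Y) if 80<cv2.contourArea(k)]
    for k in ks:
        m=k[:,0].mean(0)
        if (n=='top' and abs(m-[232,190]).max()<15) or (n=='scene' and abs(m-[371,270]).max()<15): Q[n]=quad(k)
for n in Q: print(n,Q[n].round(1).tolist())
t,s=Q['top'],Q['scene']
best=min(((sum(tri([(d['top'],t[i]),(d['scene'],ss[(i+j)%4])])[1] for i in range(4)),f,j) for f in(0,1) for j in range(4) for ss in[s[::-1] if f else s]))
ss=s[::-1] if best[1] else s
P=[tri([(d['top'],t[i]),(d['scene'],ss[(i+best[2])%4])]) for i in range(4)];print([(p.round(4).tolist(),round(e,4)) for p,e in P]);print(np.mean([p for p,e in P],0))
E
```

```text
top [[240.4, 178.2], [238.7, 203.0], [223.0, 203.0], [223.0, 176.4]]
scene [[387.4, 272.4], [366.9, 279.9], [353.8, 266.8], [374.4, 260.9]]
[([0.6095, 0.2039, 0.0672], np.float64(0.0002)), ([0.545, 0.2115, 0.046], np.float64(0.0005)), ([0.5453, 0.2558, 0.0442], np.float64(0.0004)), ([0.6142, 0.252, 0.069], np.float64(0.0009))]
[0.57852397 0.23080535 0.05658425]
```

```bash
python3 -m crank '[[[0,0,-0.03],0],[[0,0,-0.08],0],[[0,0,-0.14],0],[[0,0,-0.2],0],[[-0.002,-0.05,-0.2],1],[[-0.003,-0.1,-0.2],2],[[-0.005,-0.15,-0.2],3],[[-0.005,-0.2,-0.2],3],[[-0.006,-0.25,-0.2],3],[[-0.007,-0.3,-0.2],3],[[-0.008,-0.35,-0.2],3],[[-0.009,-0.4,-0.2],3],[[-0.01,-0.445,-0.2],3],[[-0.01,-0.445,-0.2],3],[[-0.01,-0.445,-0.2],3],[[-0.01,-0.445,-0.2],3]]'
python3 - <<'E'
from bench import arm
from h import *
c=arm.capture('wrist');pickle.dump(c,open('b1.pkl','wb'));cv2.imwrite('pics/b1.png',c['color'])
E
```

```text
time: 8.75
tool_pos: [0.4998, 0.2293, 0.205]
ee_rot: [[0.996, -0.092, -0.001], [-0.092, -0.996, -0.001], [-0.001, 0.001, -1.0]]
contact_force: [0.0, 0.9, -0.4]
grip_width: 0.571
gripper_force: 26.5
```

View pics/b1.png

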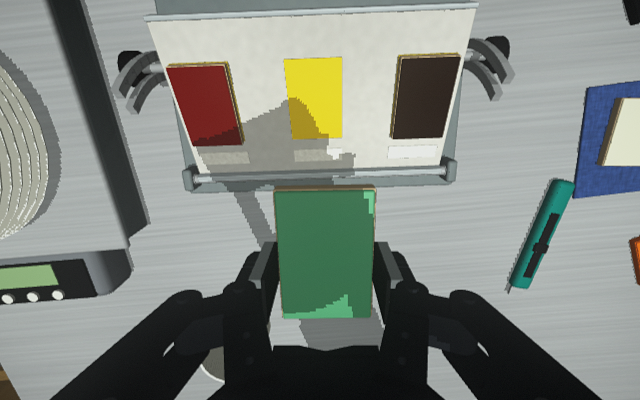

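The wrist view shows the held tile at (325,250), square in the fingers. The pad is at (313,97), partly in shadow, with the red sample at (203,105) and the brown one at (426,97). I'll take two sideways views to triangulate the pad.

```bash
cat > snap.py <<'E'
import sys,pickle;from bench import arm
pickle.dump(arm.capture('wrist'),open(sys.argv[1],'wb'))
E
python3 -m crank '[[[0.02,0.04,0],0],[[0.02,0.09,0],0],[[0.02,0.09,0],0],[[0.02,0.09,0],0],[[0.02,0.09,0],0]]'|grep pos; python3 snap.py b2.pkl
python3 -m crank '[[[0,-0.06,0],0],[[0,-0.12,0],0],[[0,-0.18,0],0],[[0,-0.18,0],0],[[0,-0.18,0],0],[[0,-0.18,0],0]]'|grep pos; python3 snap.py b3.pkl
cat > bd.py <<'E'
from h import *
C=[pickle.load(open(f'b{i}.pkl','rb')) for i in(1,2,3)]
Y2=((20,110,25),(36,255,255))
def order(q): # image: start top-left, clockwise
    q=q[np.argsort(np.arctan2(*(q-q.mean(0)).T[::-1]))];return q
Q=[]
for c in C:
    k=max([k for k in blob(c,*Y2) if k[:,0,1].mean()<185],key=cv2.contourArea);q=order(quad(k));Q.append(q);print(cv2.contourArea(k),q.round(1).tolist())
P=[tri([(c,q[i]) for c,q in zip(C,Q)]) for i in range(4)];X=np.array([p for p,e in P])
print(X.round(4).tolist(),[round(e,4) for _,e in P])
print('sides',[round(np.linalg.norm(X[i]-X[(i+1)%4]),4) for i in range(4)],'centre',X.mean(0).round(4))
ux=(X[0]+X[1]-X[2]-X[3])/2; uy=(X[0]-X[1]+X[3]-X[2])/2
ux/=np.linalg.norm(ux);uy/=np.linalg.norm(uy);print('up',ux.round(3),'y',uy.round(3),'slope',np.arcsin(ux[2]).round(3),'yaw',np.degrees([np.arctan2(ux[1],ux[0]),np.arctan2(-uy[0],uy[1])]).round(2))
E
python3 bd.py
```

```text
tool_pos: [0.5118, 0.1396, 0.2054]
tool_pos: [0.5278, 0.3175, 0.2051]
4226.0 [[283.5, 59.4], [341.0, 57.0], [341.0, 136.6], [292.3, 138.5]]
3874.5 [[183.9, 84.4], [240.0, 82.5], [255.2, 156.5], [207.6, 158.4]]
3853.0 [[388.1, 84.4], [445.0, 82.0], [428.8, 157.0], [381.1, 157.0]]
[[0.6134, 0.2536, 0.0729], [0.6106, 0.2046, 0.0735], [0.5407, 0.2087, 0.0474], [0.544, 0.2576, 0.0475]] [np.float64(0.0002), np.float64(0.0002), np.float64(0.0006), np.float64(0.0007)]
sides [np.float64(0.0491), np.float64(0.0747), np.float64(0.049), np.float64(0.074)] centre [0.5771 0.2311 0.0603]
up [ 0.937 -0.054  0.346] y [ 0.062  0.998 -0.005] slope 0.354 yaw [-3.32 -3.56]
```

```bash
python3 - <<'E'
from h import *
from bench import arm
c=pickle.load(open('b1.pkl','rb'));p=np.array([.4998,.2293,.205])
k=[k for k in blob(c,*G) if 190<k[:,0,1].mean()<320 and 250<k[:,0,0].mean()<400][0];q=quad(k)
P=np.array([onz(c,a,.205+.0088) for a in q]);print(q.round(1).tolist(),P.round(4).tolist())
e=np.roll(P,-1,0)-P;print(np.linalg.norm(e,axis=1).round(4),np.degrees(np.arctan2(e[:,1],e[:,0])).round(2),'centre-tcp',(P.mean(0)-p).round(4))
s=arm.sense();R=np.array(s['ee_rot']);t=np.array([.5748,.2312,.0862]);print(s['tool_pos'],R.round(4).tolist(),'shift to tile-centre target',(R.T@(t-s['tool_pos'])).round(4))
E
```

```text
[[374.3, 189.5], [370.0, 318.0], [283.1, 318.0], [273.6, 191.4]] [[0.535, 0.202, 0.2138], [0.461, 0.2075, 0.2138], [0.4655, 0.2553, 0.2138], [0.5385, 0.2498, 0.2138]]
[0.0742 0.048  0.0732 0.0479] [175.76  84.59  -4.32 -94.26] centre-tcp [ 0.0002 -0.0007  0.0088]
[0.52800261 0.31721198 0.20523061] [[0.9958, -0.0919, -0.0003], [-0.0919, -0.9958, -0.0004], [-0.0002, 0.0004, -1.0]] shift to tile-centre target [0.0545 0.0813 0.1191]
```

```bash
python3 -m crank '[[[0.027,0.04,0],-1],[[0.0545,0.081,0],-1],[[0.0545,0.081,0],-1],[[0.0545,0.081,0.03],-1],[[0.0545,0.081,0.06],-1],[[0.0545,0.081,0.09],-1],[[0.0545,0.081,0.11],-1],[[0.0545,0.081,0.112],-1],[[0.0545,0.081,0.112],-1],[[0.0545,0.081,0.112],-1]]'
```

```text
time: 11.52
tool_pos: [0.5763, 0.2331, 0.0951]
ee_rot: [[0.997, -0.073, 0.003], [-0.073, -0.997, 0.001], [0.003, -0.001, -1.0]]
contact_force: [-0.5, 0.2, -0.0]
grip_width: 0.577
gripper_force: 26.7
```

```bash
python3 -m crank '[[[0,0,0.005],0],[[0,0,0.01],0],[[0,0,0.015],0],[[0,0,0.015],0],[[0,0,0.015],0]]'|grep -E 'pos|contact'
python3 -m crank '[[[0,0,0.001],0],[[0,0,0.002],0],[[0,0,0.002],0]]'|grep -E 'pos|contact'
python3 -m crank '[[[0,0,0.001],0],[[0,0,0.002],0],[[0,0,0.002],0]]'|grep -E 'pos|contact|grip'
```

```text
tool_pos: [0.575, 0.2327, 0.0782]
contact_force: [0.2, 0.0, -0.2]
tool_pos: [0.5749, 0.2326, 0.0763]
contact_force: [-0.0, -0.5, -0.8]
tool_pos: [0.5748, 0.2326, 0.0741]
contact_force: [0.8, 0.3, -0.8]
grip_width: 0.57
gripper_force: 26.7
```

```bash
python3 -m crank '[[[0,0.0005,0.001],0],[[0,0.0005,0.002],0],[[0,0.0005,0.002],0]]'|grep -E 'pos|contact'
python3 -m crank '[[[0,0,0.001],0],[[0,0,0.0015],0],[[0,0,0.0015],0]]'|grep -E 'pos|contact|grip'
```

```text
tool_pos: [0.575, 0.2324, 0.073]
contact_force: [-3.2, -0.5, 4.0]
tool_pos: [0.5752, 0.2326, 0.0714]
contact_force: [-2.7, 1.6, 4.7]
grip_width: 0.574
gripper_force: 27.4
```

```bash
python3 -m crank '[[[0,0,0.001],0],[[0,0,0.002],0],[[0,0,0.002],0]]'|grep -E 'pos|contact'
python3 -m crank '[[[0,0,0.001],0],[[0,0,0.002],0],[[0,0,0.002],0]]'|grep -E 'pos|contact'
python3 -m crank '[[[0,0,0.001],0],[[0,0,0.002],0],[[0,0,0.002],0]]'|grep -E 'pos|contact|grip'
python3 -m crank '[[[0,0,0.001],0],[[0,0,0.0015],0],[[0,0,0.0015],0]]'|grep -E 'pos|contact|grip'
```

```text
tool_pos: [0.5749, 0.2327, 0.0693]
contact_force: [-3.2, 0.7, 5.6]
tool_pos: [0.5747, 0.2327, 0.0672]
contact_force: [-3.4, 1.3, 4.8]
tool_pos: [0.5746, 0.2327, 0.0652]
contact_force: [-3.8, 0.8, 5.0]
grip_width: 0.578
gripper_force: 28.4
tool_pos: [0.5746, 0.2327, 0.0636]
contact_force: [-3.3, 1.2, 4.5]
grip_width: 0.576
gripper_force: 28.7
```

```bash
python3 -m crank '[[[0.0005,0,0.001],0],[[0.0005,0,0.001],0],[[0.0005,0,0.001],0]]'|grep -E 'pos|contact'
python3 -m crank '[[[0,0,0.001],0],[[0,0,0.001],0],[[0,0,0.001],0]]'|grep -E 'pos|contact'
python3 -m crank '[[[0,0,0.001],0],[[0,0,0.001],0],[[0,0,0.001],0]]'|grep -E 'pos|contact|grip'
```

```text
tool_pos: [0.5746, 0.2327, 0.0624]
contact_force: [-4.3, 0.7, 4.9]
tool_pos: [0.5747, 0.2326, 0.0613]
contact_force: [-5.0, 2.4, 5.4]
tool_pos: [0.5748, 0.2326, 0.0603]
contact_force: [-4.9, 2.6, 5.6]
grip_width: 0.578
gripper_force: 29.3
```

```bash
python3 -m crank '[[[0,0,0.001],0],[[0,0,0.001],0],[[0,0,0.001],0]]'|grep -E 'pos|contact'
python3 -m crank '[[[0,0,0.001],0],[[0,0,0.001],0],[[0,0,0.001],0]]'|grep -E 'pos|contact|time'
python3 snap.py f1.pkl; python3 - <<'E'
from h import *
c=pickle.load(open('f1.pkl','rb'));cv2.imwrite('pics/f1.png',cv2.resize(c['color'][40:360,140:510],None,fx=1.8,fy=1.8))
E
```

```text
tool_pos: [0.5749, 0.2326, 0.0594]
contact_force: [-5.4, 2.6, 6.7]
time: 17.02
tool_pos: [0.575, 0.2326, 0.0594]
contact_force: [-5.3, 0.7, 9.5]
```

View pics/f1.png

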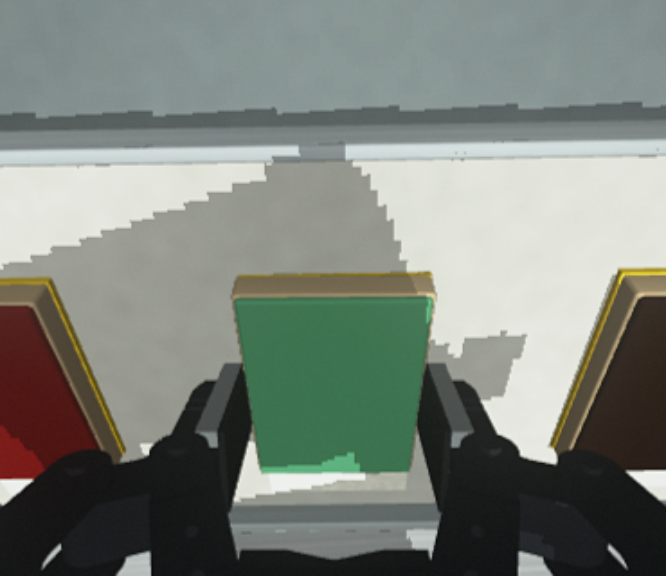

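The tile lies on the pad with its green face outward at (338,385). Its top edge shows a thin yellow sliver of pad, like the mounted neighbours at either side. Next I'll measure its centre, yaw and corner heights.

```bash
python3 -m crank '[[[0,0,0.0005],0],[[0,0,0.0005],0],[[0,0,0.0005],0],[[0,0,0.0005],0]]'|grep -E 'pos|contact|time|grip'
python3 snap.py f2.pkl; cat > fin.py <<'E'
from h import *
import sys
c=pickle.load(open(sys.argv[1],'rb'))
k=[k for k in blob(c,*G) if 150<k[:,0,1].mean()<320 and 250<k[:,0,0].mean()<400][0];q=quad(k)
ctr=np.array([.5771,.2311,.0603]);th,ya=.354,np.radians(-3.45)
X=np.array([np.cos(th)*np.cos(ya),np.cos(th)*np.sin(ya),np.sin(th)]);Yv=np.array([-np.sin(ya),np.cos(ya),0]);N=np.cross(X,Yv);B=np.array([X,Yv,N]).T
def hit(p,h):
    o,d=ray(c,p);o=B.T@(o-ctr);d=B.T@d;return o+d*(h-o[2])/d[2]
P=np.array([hit(p,.010) for p in q])*1e3;e=np.roll(P,-1,0)-P
print(q.round(1).tolist());print(P[:,:2].round(1).tolist(),'len',np.linalg.norm(e,axis=1).round(1),'ang',np.degrees(np.arctan2(e[:,1],e[:,0])).round(1),'ctr',P.mean(0).round(1))
# edge-pose check
o=np.array([[sx*37.,sy*24.25,0] for sx in(1,-1) for sy in(1,-1)])
Tc=np.linalg.inv(c['world_from_camera']);best=[]
U=[q[np.argmin(np.linalg.norm(P[:,:2]-a[:2],axis=1))] for a in o]
ok,rv,tv=cv2.solvePnP(o,np.array(U),c['K'],None,flags=cv2.SOLVEPNP_ITERATIVE)
Rw=c['world_from_camera'][:3,:3]@cv2.Rodrigues(rv)[0];L=B.T@Rw;print('normal in board',L[:,2].round(3),'pos',(B.T@((c['world_from_camera']@np.append(tv/1e3,1))[:3]-ctr)*1e3).round(1))
E
python3 fin.py f1.pkl; python3 fin.py f2.pkl
```

```text
time: 17.58
tool_pos: [0.5749, 0.2326, 0.0594]
contact_force: [-7.9, 1.4, 11.2]
grip_width: 0.575
gripper_force: 30.1
[[380.3, 205.0], [366.6, 302.0], [284.6, 302.0], [269.4, 205.0]]
[[38.3, -23.3], [-36.0, -22.9], [-35.0, 25.0], [39.1, 24.3]] len [74.3 48.  74.1 47.6] ang [179.7  88.8  -0.6 -91. ] ctr [ 1.6  0.8 10. ]
normal in board [0.013 0.01  1.   ] pos [0.1 0.8 8.6]
[[380.2, 205.0], [366.6, 302.0], [284.6, 302.0], [269.5, 205.0]]
[[38.3, -23.3], [-36.0, -22.9], [-34.9, 25.1], [39.1, 24.3]] len [74.3 48.  74.1 47.6] ang [179.7  88.8  -0.6 -91. ] ctr [ 1.6  0.8 10. ]
normal in board [0.013 0.009 1.   ] pos [0.1 0.9 8.6]
```

The tile sits flush: about 0.016 rad off parallel, its centre within 2 mm of the pad's, and the descent stopped with the push at about 13 N.

```bash
python3 -c "
from bench import arm
print(arm.finish_job())"
```

```text
the job is handed in; nothing more can be done
None
```

I handed the job in with the celadon sample still gripped and pressed flush on the yellow pad at about 13 N, centred within about 2 mm and 0.016 rad off parallel by my camera measurements; no verdict came back.

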